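# Press the bush into a printed bracket

## Task

Load the grey printed bracket into the little bench press: slide it, bush end first, between the orange guides until it sits flat and fully home against the back stop, under the ram, and let go of it. Then ease the blue sprung ram cap down until it bottoms on its orange depth collar, so that the brass bush is pressed to the set depth, hold it firmly on the stop for about a second without ever leaning on it harder than 30 N, and let the ram spring back up. Leave the bracket in the press, and the tray, glue stick and cutters where they are.

Things in the scene. Friction and masses are not known exactly. Their poses are not given: they have to be found in the camera images.
- bracket: Grey printed bracket, 90 g, loose on the bench. Origin: underside, on the centreline; x along it to the bush end, z up. Head: plate x -10 to +70 mm, 40 wide, 18 thick. Stem to grip by: x -75 to -10, 20 wide, 40 tall. Brass bush, 22 diameter, at x = +50, 14.5 mm proud of the head (top 32.5 above the underside).
- bush_axis (a point): Point on the bracket's underside below the bush's axis (bracket x = +50, z = 0); 20 mm behind the bracket's far end face. Axes as the bracket's.
- grip_point (a point): Point in the middle of the bracket's stem, 30 mm above its underside, 105 mm behind the bush axis and 55 mm behind the bracket's origin: grip here from above, fingers closing across the 20 mm width (bracket y). Far enough out to stay clear of the press when the bracket is home.
- bush (a joint): How far the brass bush has been pressed into the bracket, m: 0 = as started (14.5 mm proud), grows as it goes in, up to 0.0145. It resists with about 5 N and stays where it is pushed.
- press: Small bench press bolted down. Origin on the bench below the ram's axis; x points from the open front to the column, z up. Black base x -90 to +120, 100 wide, top 12 mm high. Orange guides 44 mm apart (x -55 to +20, 12 mm tall), flared in front to 68 apart at x -85; orange back stop, face at x = +20. Ram housing 44 diameter, 70 to 115 mm high, on an over-arm from a column at x 72 to 112.
- nest (a point): Point on top of the base (12 mm above the bench) under the ram's axis: when the bracket is home, touching the back stop, bush_axis is here and the bracket's heading is the press's. Axes as the press's.
- ram: Sprung ram, slides straight down. Origin: centre of its tip (steel, 20 diameter), 51.5 mm above the bench when up, 7 mm over a loaded bush. Spring 4 N rising to 8 N; the bush adds 5 N when met. After 12 to 20 mm of travel (set differently each time, not reported) the blue cap lands on the rigid orange collar, felt as a sharp rise in force; 18 to 25 N in all holds it firmly there.
- cap_top (a point): Centre of the top face of the blue ram cap (40 mm diameter, 18 thick), 163 mm above the bench when the ram is up: press here, straight down. The column behind it is lower, 127 mm high.
- tray: White parts tray 150 x 105 x 30 mm with odds and ends, 0.6 kg; to be left alone. Origin: centre of its underside.
- gluestick: White glue stick standing upright, 30 mm in diameter, 95 mm tall; to be left alone. Origin: centre of its underside.
- cutters: Flush cutters with blue handles, 140 mm long, lying flat; to be left alone. Origin: near the pivot, on the underside.

How it is judged:
On the way, in this order (a step that is already met when the one before it is completed fails the run):
1. the bracket lies flat and home in the nest under the ram, let go, its bush not yet pressed (horizontal distance between bush_axis and nest below 0.004 m and angle between the x axis of bracket and the x axis of press, either way round below 0.1 rad and x of bush_axis in the frame of nest above -0.003 m and z of bush_axis in the frame of nest below 0.002 m and angle between bracket's own z axis and vertical below 0.05 rad and value of joint bush below 0.002 m and contact force between the fingers and bracket below 0.2 N), for 0.2 s.
2. the ram is held down on its depth collar (at least 3 N on the collar) for half a second, with the bush under it (contact force between ram_c0 and collar_c0 above 3 N and value of joint bush above 0.0035 m and horizontal distance between bush_axis and nest below 0.004 m), for 0.5 s.
At the end, for the whole second after the job is handed in: The bracket rests flat in the nest, its bush axis within 4 mm of the ram's axis and its heading within 0.1 rad of the press's; the bush has been pressed in (3.5 mm or more) by a ram stroke held on the depth collar; the ram is back up within 3 mm; nothing is touched (horizontal distance between bush_axis and nest below 0.004 m and angle between the x axis of bracket and the x axis of press, either way round below 0.1 rad and z of bush_axis in the frame of nest below 0.002 m and angle between bracket's own z axis and vertical below 0.05 rad and value of joint bush above 0.0035 m and z of ram in the frame of press above 0.0485 m and linear speed of bracket below 0.01 m/s).
It fails at once if the ram is pressed harder than 30 N (contact force between any of the fingers, the arm and ram above 30 N).
It fails at once if the press frame is struck or leaned on by the robot harder than 40 N (contact force between any of the fingers, the arm and press above 40 N).
It fails at once if the tray is moved by more than 25 mm (distance of tray from where it was at the start of the episode above 0.025 m).
It fails at once if the glue stick is moved or knocked over (distance of gluestick from where it was at the start of the episode above 0.025 m or angle between gluestick's own z axis and vertical above 0.4 rad).
It fails at once if the cutters are moved by more than 25 mm (distance of cutters from where it was at the start of the episode above 0.025 m).
It also fails if it takes over 67 s, if anything falls off the work surface, if the arm or the gripper's body presses on something with over 40 N, if the wrist force passes 120 N, or if a joint passes its speed limit or range.

## Robot

A 6-joint arm with a two-finger parallel gripper is mounted at the origin on the work surface. World frame = base frame: x ahead of the robot, y to its left, z up, the work surface at z = 0. Lengths are in m, angles in rad, forces in N, time in s.
With the tool pointing down it reaches from about 0.35 to 0.975 m from the base axis. Payload 4.9 kg.
Tool frame: the origin (TCP) lies midway between the tips of the shut fingers; the grasp point (between the pads) lies 19 mm behind it; z points along the fingers, y is the line along which they close (so a half turn about z gives the same grasp; the last joint's range is limited). The gripper opens to 85 mm and grips with 20 to 120 N. Pads are 22 mm wide; open, the fingers measure 114 mm over their backs; the gripper's body (76 mm by 85 mm) begins 54 mm behind the grasp point. The pads swing forward as they close: fully open they stand 13 mm farther back than shut.
Start: joints at [1.07, 0.053, 1.613, -0, 1.476, -0.119], TCP at [0.233, 0.58, 0.193] pointing down, gripper open.
Joint ranges: [-3.01, 3.01], [-1.01, 2.22], [0.06, 2.58], [-1.02, 4.17], [0.09, 2.62], [-3.14, 3.14]. Speed limits (rad/s): [2.57, 2.57, 3.14, 3.14, 3.14, 3.14].

## Interface

Orientations are given as a unit quaternion [w, x, y, z].
In Python, from plant import state, grab_frame, job_done, cut_out, place_of gives the robot as it stands.
- The arm moves only by the tool jog_arm, never from a script. Its argument "motion" is text: rows parted by semicolons, each of 7 numbers parted by spaces: the opening in per cent of the stroke, from 0 (shut) to 100 (fully open), then the shift along the tool's x, y, z as a fraction of full scale, then the turn, a rotation vector about the tool's x, y, z as a fraction of full scale. A call has exactly 5 rows; each row is the pose to reach, as a shift and turn from the pose commanded when the call began, along the tool's axes at that moment; what a row does not reach only later rows make up. Full scale, the value 1, is 50 cm for a shift and 1.5 rad for a turn. A row lasts 1/8 s, in which the tool goes at most 62.5 mm and 10.7 degrees, less where a joint would pass 70% of its speed; a pose out of reach is approached as far as the arm can. A call with a number of a shift or a turn outside -1 to 1 is refused whole. A call with a gripper value outside its range is refused whole. The fingers move at their own pace and stop on an object; the grip force is fixed at half the most. Time passes only in rows, so rows that repeat a pose let the fingers close, or fill a call up. It gives the time, the measured TCP pose, the force, the opening and the grip force at its end, in the units of the state.
- state(): the state, without advancing time (a new reading comes with each control period).
- grab_frame(name): name is "scene" or "top" or "wrist"; returns a dict with "color" (480x640x3 uint8, red, green, blue), "range_z" (480x640 float32, m along the optical axis (not along the pixel's ray), 0 where there is no reading), "intrinsics" (3x3 intrinsics, pixels), "world_from_camera" (4x4, takes a point from camera to world coordinates). Camera axes: x right, y up, looking along -z (the intrinsics and any distortion apply to the point x, -y, -z); pixel columns grow to the right and rows downward; lengths in m; the calibration is good to about 2 mm. A picture is of the moment at which its call begins.
- job_done(): hands the job in; it is judged then, once.
Trained networks look in the newest picture that a camera, given by its name, has taken for a name from the list of things; names that differ only in an ending like _2 or _b are one class to them, and where a whole thing is asked for, a point or a joint stands for the part that bears it (a point fixed in the world has none). Each returns a list of dicts, best first, with "p" (0 to 1); they miss things now and then, are a little off and sometimes report something else, mostly with a low value. They report only what shows in the picture. A call takes as long as a camera call.
- cut_out(camera, thing): "pixels" (480x640 bool, what is visible of it).
- place_of(camera, thing): "at" ([x, y, z] in m, in world coordinates, good to about 4 mm: a listed point, or the origin of a listed thing).
The state is a dict: "time": time; "joint_pos": joint angles; "joint_vel": joint speeds; "joint_efforts": joint torques, N m; "tool_pos": TCP position; "tool_rot": TCP orientation; "contact_force": force on the tool from outside, world axes, zero at the start; "ft_torque": the same for the moment, N m; "gripper_width": opening from 0.0 (shut) to 1.0 (fully open); "grasp_force": force on a finger pad.
Only numpy, scipy, OpenCV 4.12 (cv2) and the standard library are available. Lean on these libraries where they do the work, as an engineer would, in place of code of your own. Each camera call takes 0.05 s, during which the arm holds its last target. There are 200 camera calls.

## Working session

There is one attempt and no reset: what is moved stays moved. The work goes in short steps, Python scripts to look and compute and a tool call to move; the robot and the scene stay as the last step left them, time stands still between calls to the robot, and variables do not carry over. Pictures are saved under pics/ and viewed, at most 10 in all, crops included, and the job is handed in when it is done.

Besides the shell and the picture viewer there is one more tool, called after "Emit:" as name(argument=value, ...) on one line, values as JSON. jog_arm: Moves the arm, as the interface text tells. Shift numbers are shares of 50 cm and turn numbers shares of 1.5 rad, none past 1 either way. Its arguments: {"type":"object","properties":{"motion":{"type":"string"}},"required":["motion"]}

```bash
mkdir -p pics; cat > h.py <<'E'
import numpy as np, cv2
from plant import state, grab_frame, job_done, cut_out, place_of
def pts(f,mask):
    v,u=np.nonzero(mask&(f["range_z"]>0)); d=f["range_z"][v,u]; K=f["intrinsics"]
    P=np.c_[(u-K[0,2])/K[0,0]*d, -(v-K[1,2])/K[1,1]*d, -d]
    T=f["world_from_camera"]; return P@T[:3,:3].T+T[:3,3]
def save(f,n): cv2.imwrite("pics/"+n+".png",f["color"][:,:,::-1])
E
python3 - <<'E'
from h import *
np.set_printoptions(precision=4,suppress=True)
s=state(); print(s["time"],s["tool_pos"],s["tool_rot"],s["contact_force"])
for c in ["top","scene"]:
    f=grab_frame(c); save(f,c+"0")
    for t in ["bracket","bush_axis","grip_point","press","nest","cap_top","tray","gluestick","cutters"]:
        print(c,t,[(np.round(r["at"],4),round(r["p"],2)) for r in place_of(c,t)[:2]])
E
```

```text
0.0 [0.2325 0.5794 0.1913] [-0.0003  0.1897  0.9818 -0.001 ] [ 0.4457 -0.3351 -0.1062]
top bracket [(array([0.5487, 0.3251, 0.0007]), 0.9)]
top bush_axis [(array([0.5929, 0.3361, 0.0001]), 0.62)]
top grip_point [(array([0.4936, 0.321 , 0.0309]), 0.95), (array([ 0.6891, -0.2579, -0.0015]), 0.44)]
top press [(array([0.6277, 0.0155, 0.0016]), 0.93), (array([0.5954, 0.3385, 0.0032]), 0.57)]
top nest [(array([0.6195, 0.013 , 0.0082]), 0.77), (array([0.5938, 0.3382, 0.0012]), 0.7)]
top cap_top [(array([0.6226, 0.0113, 0.1641]), 0.54), (array([ 0.4694, -0.2759,  0.0013]), 0.48)]
top tray [(array([ 0.4714, -0.2746,  0.0018]), 0.7)]
top gluestick [(array([ 0.69  , -0.2589, -0.0017]), 0.91)]
top cutters [(array([ 0.7267,  0.2783, -0.0003]), 0.93)]
scene bracket [(array([ 0.547 ,  0.3258, -0.0022]), 0.77), (array([ 0.6871, -0.2592, -0.0032]), 0.47)]
scene bush_axis [(array([ 0.5991,  0.3374, -0.0005]), 0.8), (array([ 0.4725, -0.2718, -0.003 ]), 0.25)]
scene grip_point [(array([0.4898, 0.3194, 0.0304]), 0.75), (array([ 0.7228,  0.2745, -0.0032]), 0.6)]
scene press [(array([ 0.6285,  0.0154, -0.003 ]), 0.92), (array([0.4906, 0.3186, 0.0317]), 0.74)]
scene nest [(array([0.6248, 0.0122, 0.0106]), 0.93), (array([0.6259, 0.0095, 0.1624]), 0.24)]
scene cap_top [(array([0.6269, 0.0117, 0.1656]), 0.82), (array([0.624 , 0.0117, 0.0118]), 0.33)]
scene tray [(array([ 0.4705, -0.2733, -0.0018]), 0.97)]
scene gluestick []
scene cutters [(array([ 0.7229,  0.2747, -0.0018]), 0.62), (array([ 0.5985,  0.3344, -0.0011]), 0.4)]
```

View pics/top0.png

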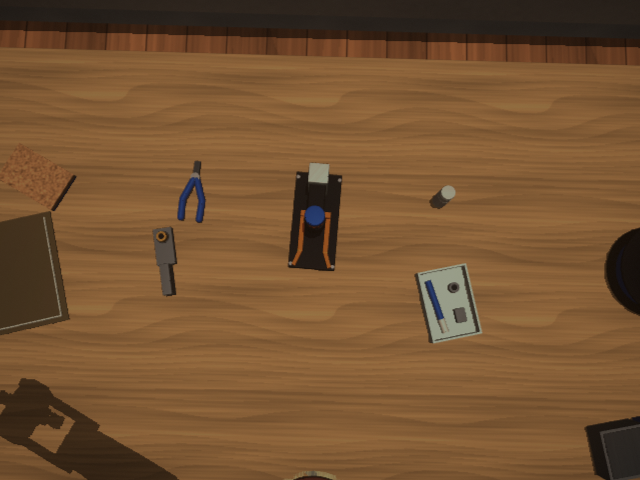

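```bash
python3 - <<'E'
from h import *
np.set_printoptions(precision=4,suppress=True)
f=grab_frame("top"); print(f["world_from_camera"],f["intrinsics"])
P=pts(f,np.ones((480,640),bool))
C=f["color"][f["range_z"]>0].astype(int)
def rect(n,Q):
    r=cv2.minAreaRect((Q[:,:2]*1000).astype(np.float32)); print(n,len(Q),r,np.median(Q,0))
b=(abs(P[:,0]-.54)<.12)&(abs(P[:,1]-.325)<.06)
rect("stem",P[b&(P[:,2]>.036)&(P[:,2]<.045)]); rect("head",P[b&(P[:,2]>.014)&(P[:,2]<.022)]); rect("bush",P[b&(P[:,2]>.029)&(P[:,2]<.035)&(P[:,0]>.57)])
q=(abs(P[:,0]-.63)<.2)&(abs(P[:,1]-.015)<.11)
rect("cap",P[q&(P[:,2]>.155)&(P[:,2]<.172)]); rect("base",P[q&(P[:,2]>.007)]); 
rect("colm",P[q&(P[:,2]>.12)&(P[:,2]<.133)])
g=q&(P[:,2]>.006)&(P[:,2]<.03); org=g&(C[:,0]>C[:,2]*2)&(C[:,0]>120); rect("orange",P[org])
for z in (.012,.024): rect(z,P[g&(abs(P[:,2]-z)<.003)])
print(state()["time"])
E
```

```text
[[ 0.0254  0.9925 -0.12    0.4313]
 [-0.9996  0.0263  0.006   0.0077]
 [ 0.0092  0.1198  0.9928  1.262 ]
 [ 0.      0.      0.      1.    ]] [[585.992    0.     319.8356]
 [  0.     585.992  245.6884]
 [  0.       0.       1.    ]]
stem 298 ((535.4450073242188, 326.93829345703125), (134.0393524169922, 21.083961486816406), 9.622042655944824) [0.5018 0.321  0.0398]
head 589 ((571.0285034179688, 324.74072265625), (84.0499496459961, 198.38131713867188), 75.91798400878906) [0.5679 0.329  0.0179]
bush 68 ((592.7272338867188, 336.9211120605469), (19.27215576171875, 21.106595993041992), 5.241778373718262) [0.5917 0.336  0.0323]
cap 339 ((622.7821044921875, 13.8487548828125), (38.29987335205078, 38.69303894042969), 32.955055236816406) [0.6225 0.0136 0.1625]
base 4557 ((625.8460083007812, 23.910675048828125), (216.29837036132812, 368.0548400878906), 86.95281219482422) [0.6281 0.0123 0.0143]
colm 414 ((670.89404296875, 9.270069122314453), (40.10497283935547, 130.0556640625), 88.48165130615234) [0.7133 0.0082 0.1265]
orange 441 ((629.4178466796875, 16.373146057128906), (398.0746154785156, 214.0257110595703), 0.04999386891722679) [0.592  0.0176 0.0233]
0.012 2115 ((639.4136962890625, 43.013946533203125), (160.49632263183594, 209.6846923828125), 86.7589340209961) [0.6148 0.0152 0.0118]
0.024 359 ((624.8897705078125, 13.624847412109375), (82.9884033203125, 174.2030792236328), 86.4399185180664) [ 0.5934 -0.0068  0.024 ]
1.05
```

The top view shows the bracket at column 162 with its bush at (161,237), and the press at about (315,215) with its mouth toward the robot. It also shows the cutters at (190,190), the glue stick at (445,195) and the tray at (448,303).

```bash
cat >> h.py <<'E'
from scipy.spatial.transform import Rotation as Ro
def plan(p,yaw):  # tool down, tool y at heading yaw+90deg
    s=state(); q=s["tool_rot"]; R=Ro.from_quat([q[1],q[2],q[3],q[0]])
    c,sn=np.cos(yaw),np.sin(yaw)
    Rt=Ro.from_matrix(np.array([[-c,-sn,0],[-sn,c,0],[0,0,-1]]).T.T if 0 else np.c_[[-c,-sn,0],[-sn,c,0],[0,0,-1]])
    print("t",s["time"],"at",np.round(s["tool_pos"],4),"F",np.round(s["contact_force"],2),"shift",np.round(R.inv().apply(np.array(p)-s["tool_pos"])/.5,4),"turn",np.round((R.inv()*Rt).as_rotvec()/1.5,4))
E
python3 - <<'E'
from h import *
f=grab_frame("top")
H,W=480,640
Z=np.full((H,W),-1.); X=np.zeros((H,W)); Y=X.copy(); m=f["range_z"]>0
P=pts(f,m); X[m],Y[m],Z[m]=P.T
def comp(n,msk,seed):
    k,l,st,ce=cv2.connectedComponentsWithStats(msk.astype(np.uint8)); 
    i=1+np.argmax(st[1:,4]); s=l==i
    r=cv2.minAreaRect((np.c_[X[s],Y[s]]*1000).astype(np.float32)); print(n,s.sum(),r); return s
q=(abs(X-.63)<.2)&(abs(Y-.015)<.11)
comp("base+",q&(Z>.007)&(Z<.018),0)
comp("col",q&(Z>.12)&(Z<.133)&(X>.66),0)
# orange guides straight part, per-side line fit
col=f["color"].astype(int); o=q&(col[...,0]>col[...,2]*2)&(col[...,0]>90)&(Z>.019)&(Z<.03)
k,l,st,ce=cv2.connectedComponentsWithStats(o.astype(np.uint8),connectivity=8)
for i in range(1,k):
    if st[i,4]>15:
        s=l==i; print("g",st[i],X[s].min(),X[s].max(),Y[s].min(),Y[s].max())
for sgn in (1,-1):
    s=o&((Y-.0145)*sgn>0)&(X>.57)&(X<.615)
    if s.sum()>5: a=np.polyfit(X[s],Y[s],1); print("guide",sgn,s.sum(),a,np.median(Y[s]),np.median(X[s]))
plan([.4892,.3192,.13],.17)
E
```

```text
base+ 2698 ((637.9237060546875, 13.02634048461914), (99.97058868408203, 210.38211059570312), 86.51876831054688)
col 407 ((714.6218872070312, 8.089754104614258), (40.224143981933594, 40.99018859863281), 87.54540252685547)
g [292 215  12  50 180] 0.5405151280786962 0.6450480545108276 0.03675891616263082 0.0581548217885015
g [323 218   8  50 198] 0.5355548203256135 0.6415386492686956 -0.02256317536059276 -0.00655520622446133
guide 1 87 [-0.0385069   0.06535483] 0.042591930132907414 0.5900931532148588
guide -1 90 [-0.06335636  0.02587901] -0.011162139069480746 0.5912791118771726
t 1.1 at [0.2329 0.58   0.1926] F [ 0.48 -0.24 -0.32] shift [-0.6701 -0.293   0.1253] turn [ 0.      0.     -0.3679]
```

Emit:
jog_arm(motion="100 -0.13 -0.05 0 0 0 -0.1;100 -0.26 -0.1 0 0 0 -0.2;100 -0.35 -0.15 0 0 0 -0.3;100 -0.45 -0.2 0 0 0 -0.365;100 -0.5 -0.22 0 0 0 -0.365")

```text
time: 1.72
tool_pos: [0.4256, 0.3825, 0.1928]
tool_rot: [0.0, -0.082, 0.997, -0.0]
contact_force: [-0.1, 0.4, 0.4]
gripper_width: 0.995
grasp_force: 0.0
```

```bash
python3 - <<'E'
from h import *
plan([.4892,.3192,.08],.17)
E
```

```text
t 1.725 at [0.4256 0.3825 0.1928] F [-0.08  0.36  0.41] shift [-0.1048 -0.1455  0.2257] turn [-0.0001  0.0004 -0.0045]
```

Emit:
jog_arm(motion="100 -0.05 -0.07 0.05 0 0 -0.0045;100 -0.105 -0.1455 0.12 0 0 -0.0045;100 -0.105 -0.1455 0.2257 0 0 -0.0045;100 -0.105 -0.1455 0.2257 0 0 -0.0045;100 -0.105 -0.1455 0.2257 0 0 -0.0045")

```text
time: 2.35
tool_pos: [0.4883, 0.3224, 0.0816]
tool_rot: [0.001, -0.086, 0.996, 0.0]
contact_force: [1.0, 0.7, 0.0]
gripper_width: 1.001
grasp_force: 0.0
```

```bash
python3 - <<'E'
from h import *
f=grab_frame("wrist"); save(f,"w1")
for t in ["grip_point","bush_axis","bracket"]: print(t,[(np.round(r["at"],4),round(r["p"],2)) for r in place_of("wrist",t)[:2]])
P=pts(f,np.ones((480,640),bool))
Q=P[(P[:,2]>.036)&(P[:,2]<.044)&(abs(P[:,1]-.322)<.03)&(P[:,0]>.46)&(P[:,0]<.545)]
print(len(Q),cv2.minAreaRect((Q[:,:2]*1000).astype(np.float32)))
plan([.4892,.3192,.012],.17)
E
```

```text
grip_point [(array([0.4931, 0.3178, 0.0298]), 0.85)]
bush_axis [(array([ 0.5913,  0.3376, -0.    ]), 0.77)]
bracket [(array([ 0.5497,  0.3264, -0.0033]), 0.78)]
3475 ((502.8132629394531, 320.5068664550781), (64.7935791015625, 19.909543991088867), 10.188371658325195)
t 2.55 at [0.489  0.3229 0.0826] F [0.6  0.27 0.35] shift [ 0.0014 -0.0076  0.1412] turn [0.0008 0.0029 0.0023]
```

View pics/w1.png

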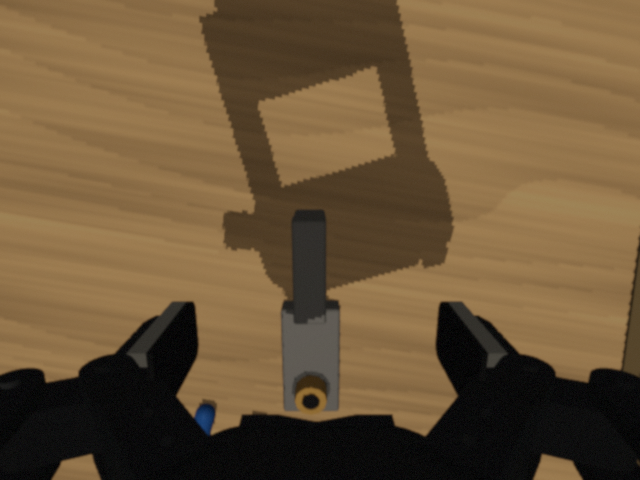

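The wrist view shows the stem at (310,265) between the open fingers and the bush at (311,400). The stem measures 65x20 mm and heads 0.178 rad.

Emit:
jog_arm(motion="100 -0.001 -0.008 0.05 0 0 -0.003;100 -0.001 -0.008 0.1 0 0 -0.003;100 -0.001 -0.008 0.141 0 0 -0.003;100 -0.001 -0.008 0.141 0 0 -0.003;100 -0.001 -0.008 0.141 0 0 -0.003")

```text
time: 3.18
tool_pos: [0.4896, 0.3183, 0.0103]
tool_rot: [0.001, -0.088, 0.996, 0.0]
contact_force: [-0.1, -0.4, 0.6]
gripper_width: 1.001
grasp_force: 0.0
```

Emit:
jog_arm(motion="0 0 0 0 0 0 0;0 0 0 0 0 0 0;0 0 0 0 0 0 0;0 0 0 0 0 0 0;0 0 0 0 0 0 0")

```text
time: 3.8
tool_pos: [0.4888, 0.3178, 0.0093]
tool_rot: [0.0, -0.088, 0.996, 0.0]
contact_force: [-0.5, -0.2, -0.7]
gripper_width: -0.004
grasp_force: 0.0
```

```bash
python3 - <<'E'
from h import *
print(state())
f=grab_frame("wrist"); g=grab_frame("scene")
im=np.hstack([cv2.resize(f["color"],(400,300)),cv2.resize(g["color"][100:400,120:520],(400,300))])
save({"color":im},"w2")
E
```

```text
{'time': 3.8, 'joint_pos': array([ 4.48850745e-01,  1.37386649e-01,  1.84730881e+00,  2.11578772e-05,
        1.15687697e+00, -1.29887464e+00]), 'joint_vel': array([ 0.00104116,  0.00135629, -0.00041187, -0.00031262, -0.0011687 ,
        0.00055915]), 'joint_efforts': array([ 8.45185550e-04, -3.82774937e+01, -3.22334254e+01, -2.31250542e-04,
       -2.40558384e-04, -1.87116387e-05]), 'tool_pos': array([0.48883047, 0.31780422, 0.00927214]), 'tool_rot': array([ 6.04539466e-06, -8.83449493e-02,  9.96089941e-01,  1.26286857e-05]), 'contact_force': array([-0.50560523, -0.2353681 , -0.70432341]), 'ft_torque': array([-0.03184431, -0.01127266,  0.04779575]), 'grasp_force': 0.0, 'gripper_width': -0.0037177093049660277}
```

View pics/w2.png

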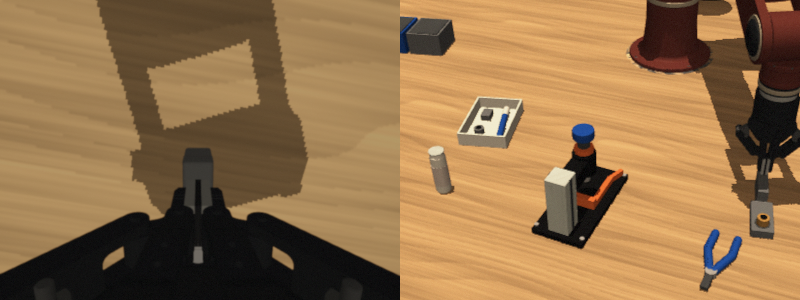

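The left half shows the fingers drawn together at (198,230) over the stem, whose end is at (198,158). The right half shows the gripper at the stem. The opening reads shut, so I'm looking closer.

```bash
python3 - <<'E'
from h import *
f=grab_frame("wrist"); g=grab_frame("scene")
a=cv2.resize(f["color"][220:450,200:430],(400,400)); 
r=np.clip(g["color"].astype(float)*1.8,0,255).astype(np.uint8)
b=cv2.resize(r[180:360,440:620],(400,400),interpolation=cv2.INTER_CUBIC)
save({"color":np.hstack([np.clip(a.astype(float)*2,0,255).astype(np.uint8),b])},"w3")
P=pts(f,np.ones((480,640),bool))
Q=P[(P[:,2]>.036)&(P[:,2]<.044)&(abs(P[:,1]-.32)<.03)&(P[:,0]>.38)&(P[:,0]<.545)]
print(len(Q),cv2.minAreaRect((Q[:,:2]*1000).astype(np.float32)))
for t in ["bracket","bush_axis","grip_point"]: print(t,[(np.round(r["at"],4),round(r["p"],2)) for c in ("top","scene") for r in place_of(c,t)[:1]])
E
```

```text
1672 ((503.10595703125, 320.30511474609375), (65.43423461914062, 19.872156143188477), 9.250062942504883)
bracket [(array([ 0.5469,  0.3285, -0.0012]), 0.88), (array([ 0.5464,  0.3278, -0.0076]), 0.93)]
bush_axis [(array([0.595 , 0.3368, 0.001 ]), 0.87), (array([5.975e-01, 3.346e-01, 3.000e-04]), 0.86)]
grip_point [(array([0.4936, 0.3228, 0.03  ]), 0.59), (array([0.4923, 0.3208, 0.0298]), 0.69)]
```

View pics/w3.png

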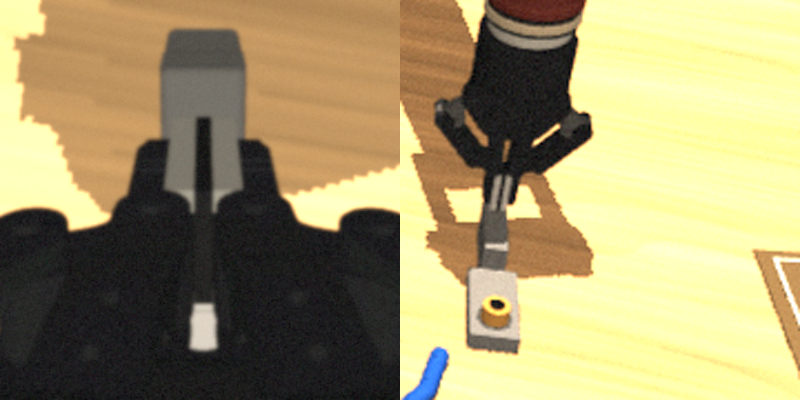

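The left half shows the pads at (150,250) and (258,250) on either side of the stem, so it looks gripped despite the shut reading. I'll lift a little and check.

Emit:
jog_arm(motion="0 0 0 -0.02 0 0 0;0 0 0 -0.04 0 0 0;0 0 0 -0.06 0 0 0;0 0 0 -0.08 0 0 0;0 0 0 -0.08 0 0 0")

```text
time: 4.92
tool_pos: [0.4898, 0.3182, 0.0508]
tool_rot: [0.001, -0.088, 0.996, 0.0]
contact_force: [-0.2, 0.0, 0.2]
gripper_width: 0.003
grasp_force: 0.0
```

```bash
python3 - <<'E'
from h import *
s=state();print(s["contact_force"],s["gripper_width"],s["grasp_force"],s["tool_pos"])
f=grab_frame("wrist")
P=pts(f,np.ones((480,640),bool))
for lo,hi in((.034,.046),(.07,.09)):
  Q=P[(P[:,2]>lo)&(P[:,2]<hi)&(abs(P[:,1]-.32)<.03)&(P[:,0]>.40)&(P[:,0]<.545)]
  print(len(Q),len(Q) and np.median(Q,0))
for t in ["bush_axis","grip_point"]: print(t,[(np.round(r["at"],4),round(r["p"],2)) for c in ("top","scene") for r in place_of(c,t)[:1]])
E
```

```text
[-0.19219528  0.00152257  0.20177669] 0.0028827052865071003 0.0 [0.48977075 0.31823007 0.05081103]
2260 [0.48446296 0.31733529 0.03987017]
0 0
bush_axis [(array([0.595 , 0.3368, 0.001 ]), 0.87), (array([5.975e-01, 3.346e-01, 3.000e-04]), 0.86)]
grip_point [(array([0.4936, 0.3228, 0.03  ]), 0.59), (array([0.4923, 0.3208, 0.0298]), 0.69)]
```

```bash
python3 - <<'E'
from h import *
f=grab_frame("wrist"); g=grab_frame("scene")
a=cv2.resize(f["color"][180:480,140:500],(440,400)); 
b=cv2.resize(g["color"][180:320,470:600],(360,400),interpolation=cv2.INTER_CUBIC)
save({"color":np.clip(np.hstack([a,b]).astype(float)*2,0,255).astype(np.uint8)},"w4")
T=f["world_from_camera"]; print(np.round(T,3),f["intrinsics"])
p=np.linalg.inv(T)@np.r_[state()["tool_pos"],1]; K=f["intrinsics"]; print(p, K[0,2]+K[0,0]*p[0]/-p[2],K[1,2]-K[1,1]*p[1]/-p[2])
Z=f["range_z"]; print(Z[250:480:20,300:330:10])
E
```

```text
[[-0.175 -0.951 -0.255  0.424]
 [ 0.985 -0.169 -0.045  0.307]
 [-0.    -0.259  0.966  0.23 ]
 [ 0.     0.     0.     1.   ]] [[398.34344884   0.         316.57422797]
 [  0.         398.34344884 241.56661098]
 [  0.           0.           1.        ]]
[-4.20710701e-04 -1.63402852e-02 -1.92103012e-01  1.00000000e+00] 315.7018452353703 275.4497109501324
[[0.1970166  0.19748475 0.19727266]
 [0.20157081 0.19892189 0.20149523]
 [0.14471684 0.14354979 0.1449882 ]
 [0.12881042 0.12804195 0.12862107]
 [0.1130164  0.11615204 0.11557706]
 [0.10338856 0.11151089 0.11699179]
 [0.08946561 0.10978935 0.11991037]
 [0.09024038 0.11158253 0.12077268]
 [0.0903329  0.24438554 0.2434321 ]
 [0.07598817 0.0754071  0.07550298]
 [0.07033607 0.07148469 0.07127729]
 [0.06702712 0.06749784 0.06807055]]
```

View pics/w4.png

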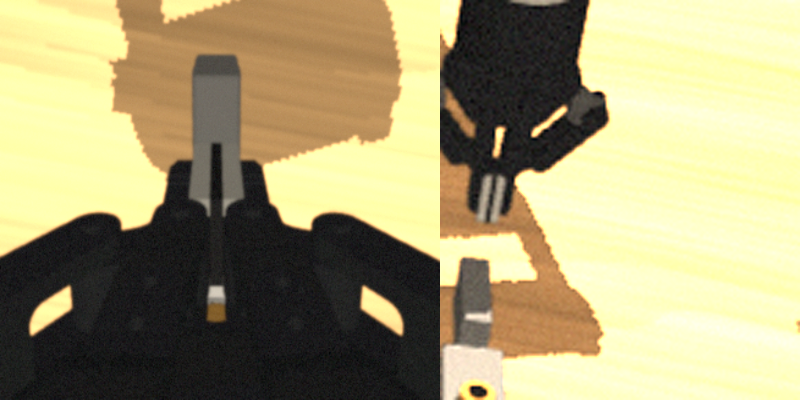

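The fingers are shut with their tips at about (316,310) in the frame, clearly above the stem. They are higher than the reported TCP, so I'm measuring the real tip with both cameras.

```bash
python3 - <<'E'
from h import *
s=state()["tool_pos"];print(s)
q=state()["tool_rot"];R=Ro.from_quat([q[1],q[2],q[3],q[0]])
for c in ("scene","wrist","top"):
    f=grab_frame(c); P=pts(f,np.ones((480,640),bool)); L=R.inv().apply(P-s)
    for x0 in (-.03,-.015,0,.015,.03):pass
    k=(abs(L[:,1])<.03)&(abs(L[:,0])<.06)&(P[:,2]>.047)&(P[:,2]<.3)
    M=L[k]; o=np.argsort(-M[:,2]); print(c,len(M)); print(np.round(M[o][[0,3,10,20,40,80,160]] if len(M)>160 else M[o][:5],4))
    n=M[M[:,2]>M[:,2].max()-.012]; print("tip median",np.median(n,0),n.min(0),n.max(0))
E
```

```text
[0.48846998 0.31764479 0.04869009]
scene 3132
[[-0.0081 -0.0004 -0.0397]
 [-0.0125 -0.0045 -0.0425]
 [-0.0124  0.0007 -0.0431]
 [-0.0085 -0.0119 -0.0454]
 [-0.0054  0.0108 -0.0483]
 [-0.0134 -0.0061 -0.0543]
 [-0.0075 -0.0128 -0.0648]]
tip median [-0.00985435 -0.00270467 -0.04686295] [-0.01263728 -0.01589803 -0.05171045] [ 0.00540881  0.0107733  -0.03973936]
wrist 38762
[[ 0.0103 -0.0054 -0.0417]
 [ 0.0106  0.0006 -0.0425]
 [ 0.0108 -0.0016 -0.043 ]
 [ 0.0105  0.001  -0.0432]
 [ 0.0108  0.0047 -0.0439]
 [ 0.0065  0.0121 -0.0451]
 [ 0.0114  0.0039 -0.0466]]
tip median [ 0.01067126  0.0006109  -0.04937867] [ 0.00633148 -0.01302608 -0.05369276] [ 0.01164862  0.0139903  -0.04169417]
top 80
[[ 0.0115 -0.0042 -0.0378]
 [ 0.0097 -0.0051 -0.0405]
 [ 0.0099 -0.0045 -0.0463]
 [ 0.0086 -0.0078 -0.0504]
 [ 0.0087 -0.0069 -0.0546]]
tip median [ 0.00994229 -0.00454849 -0.04045445] [ 0.00973447 -0.00506894 -0.04625609] [ 0.01148799 -0.00418293 -0.03783566]
```

All three cameras agree that the real fingertips sit about 41.5 mm behind the reported TCP, with no lateral offset. I'll correct for that from here on: true tip z = tool_pos z + 0.0415.

Emit:
jog_arm(motion="100 -0.003 0 0 0 0 0;100 -0.003 0 0 0 0 0;100 -0.003 0 0 0 0 0;100 -0.003 0 0.04 0 0 0;100 -0.003 0 0.08 0 0 0")

```text
time: 6.05
tool_pos: [0.4899, 0.3178, 0.0075]
tool_rot: [-0.0, -0.088, 0.996, -0.0]
contact_force: [-0.4, 0.6, 0.1]
gripper_width: 0.999
grasp_force: 0.0
```

Emit:
jog_arm(motion="100 0 0 0.02 0 0 0;100 0 0 0.04 0 0 0;100 0 0 0.06 0 0 0;100 0 0 0.075 0 0 0;100 0 0 0.075 0 0 0")

```text
time: 6.68
tool_pos: [0.4899, 0.3179, -0.0289]
tool_rot: [-0.001, -0.088, 0.996, -0.0]
contact_force: [0.6, -0.6, 0.2]
gripper_width: 1.004
grasp_force: 0.0
```

```bash
python3 - <<'E'
from h import *
plan([.4905,.3183,-.0295],.175)
E
```

```text
t 6.675 at [ 0.4899  0.3179 -0.0289] F [ 0.59 -0.61  0.24] shift [-0.0014  0.0006  0.0012] turn [-0.0002 -0.0007  0.0013]
```

Confirmed: it sits below "zero" with no contact. Closing now.

Emit:
jog_arm(motion="0 0 0 0 0 0 0;0 0 0 0 0 0 0;0 0 0 0 0 0 0;0 0 0 0 0 0 0;0 0 0 0 0 0 0")

```text
time: 7.3
tool_pos: [0.4907, 0.3183, -0.0278]
tool_rot: [0.0, -0.088, 0.996, 0.0]
contact_force: [-0.4, 0.1, 1.8]
gripper_width: 0.227
grasp_force: 58.9
```

Emit:
jog_arm(motion="0 0 0 -0.02 0 0 0;0 0 0 -0.04 0 0 0;0 0 0 -0.06 0 0 0;0 0 0 -0.08 0 0 0;0 0 0 -0.08 0 0 0")

```text
time: 7.92
tool_pos: [0.4913, 0.3185, 0.0133]
tool_rot: [0.001, -0.088, 0.996, 0.0]
contact_force: [-0.0, 0.5, -1.9]
gripper_width: 0.224
grasp_force: 58.6
```

```bash
python3 - <<'E'
from h import *
s=state();print(s["contact_force"],s["gripper_width"],s["grasp_force"],s["tool_pos"])
h=-.060;d=np.array([np.cos(h),np.sin(h)])
g=np.array([.6228,.0139])-.215*d; print("front grip xy",g)
plan([*g,.03],h)
f=grab_frame("wrist"); P=pts(f,np.ones((480,640),bool))
q=s["tool_rot"];R=Ro.from_quat([q[1],q[2],q[3],q[0]]);L=R.inv().apply(P-s["tool_pos"])
k=(L[:,0]>.013)&(L[:,0]<.05)&(abs(L[:,1])<.02)&(P[:,2]>.06)
print(k.sum(),cv2.minAreaRect((L[k][:,:2]*1000).astype(np.float32)),np.median(P[k],0),np.median(L[k],0))
E
```

```text
[-0.04590529  0.50897604 -1.86111553] 0.2241420405476692 58.57518196105957 [0.49127276 0.31853467 0.01326806]
front grip xy [0.40818688 0.02679226]
t 7.925 at [0.4913 0.3185 0.0133] F [-0.05  0.51 -1.86] shift [ 0.2662 -0.5451 -0.0345] turn [0.0007 0.0016 0.158 ]
18465 ((17.107608795166016, 0.0017299652099609375), (40.00114822387695, 8.246540069580078), 89.88287353515625) [0.47332492 0.31400831 0.13482056] [ 0.01728271 -0.00128898 -0.12159902]
```

Emit:
jog_arm(motion="0 0.06 -0.09 -0.034 0 0 0.03;0 0.12 -0.19 -0.034 0 0 0.07;0 0.18 -0.29 -0.034 0 0 0.11;0 0.23 -0.39 -0.034 0 0 0.158;0 0.266 -0.46 -0.034 0 0 0.158")

```text
time: 8.6
tool_pos: [0.3985, 0.0666, 0.0281]
tool_rot: [-0.0, 0.031, 1.0, -0.0]
contact_force: [0.2, -0.0, -1.7]
gripper_width: 0.225
grasp_force: 58.9
```

```bash
python3 - <<'E'
from h import *
plan([.40819,.0268,.03],-.06)
E
```

```text
t 8.6 at [0.3985 0.0666 0.0281] F [ 0.19 -0.02 -1.68] shift [-0.0242 -0.0782 -0.0037] turn [-0.0002 -0.0005 -0.0008]
```

Emit:
jog_arm(motion="0 -0.01 -0.03 0 0 0 0;0 -0.024 -0.0782 0 0 0 0;0 -0.024 -0.0782 0 0 0 0;0 -0.024 -0.0782 0 0 0 0;0 -0.024 -0.0782 0 0 0 0")

```text
time: 9.22
tool_pos: [0.4091, 0.0292, 0.0285]
tool_rot: [-0.0, 0.03, 1.0, 0.0]
contact_force: [-0.6, 0.5, -1.5]
gripper_width: 0.224
grasp_force: 59.0
```

```bash
cat > b.py <<'E'
from h import *
s=state(); h=-.06; N=np.array([.6228,.0139]); d=np.array([np.cos(h),np.sin(h)]); n=np.array([-d[1],d[0]])
q=s["tool_rot"]; print(s["time"],s["tool_pos"],"tool heading",np.arctan2(-2*q[1]*q[2],-(1-2*q[2]**2-2*q[3]**2)),"grip in press mm",1000*np.array([(s["tool_pos"][:2]-N)@d,(s["tool_pos"][:2]-N)@n]))
for c in ("top","scene"):
    f=grab_frame(c); Z=np.full((480,640),-1.);X=Z.copy();Y=Z.copy();m=f["range_z"]>0;X[m],Y[m],Z[m]=pts(f,m).T
    r=cut_out(c,"bracket")
    if not r: print(c,"none"); continue
    k=r[0]["pixels"]; zt=s["tool_pos"][2]+.0415-.0115+.018
    h0=k&(abs(Z-zt)<.004); co=f["color"].astype(int)
    kk=h0&(abs(co[...,0]-co[...,2])<45)
    Q=np.c_[X[kk],Y[kk]]-N; Q=np.c_[Q@d,Q@n]*1000
    print(c,round(r[0]["p"],2),kk.sum(),np.median(Z[kk]) if kk.any() else 0,cv2.minAreaRect(Q.astype(np.float32)) if len(Q)>20 else "")
    for t in ("bush_axis",):
        for o in place_of(c,t)[:1]: v=o["at"]; w=v[:2]-N; print(t,o["p"],np.round([w@d*1000,w@n*1000,v[2]*1000],1))
E
python3 b.py
```

```text
9.225 [0.40913767 0.02918694 0.0284827 ] tool heading -0.059026275613284274 grip in press mm [-214.19451832    2.44738142]
top 0.84 456 0.0746572553248892 ((-131.20416259765625, 3.418102264404297), (77.27445220947266, 39.05873489379883), 0.15710759162902832)
bush_axis 0.95 [-108.     3.    57.9]
scene 0.82 304 0.07401308884600921 ((-143.2708282470703, 1.4289665222167969), (118.94241333007812, 39.58837890625), 0.8422823548316956)
bush_axis 0.63 [-102.5    0.5   53. ]
```

Emit:
jog_arm(motion="0 0 -0.0052 0.03 0 0 0;0 0 -0.0052 0.06 0 0 0;0 0 -0.0052 0.086 0 0 0;0 -0.02 -0.0052 0.086 0 0 0;0 -0.04 -0.0052 0.086 0 0 0")

```text
time: 10.15
tool_pos: [0.4095, 0.0264, -0.0219]
tool_rot: [-0.024, 0.03, 0.999, 0.001]
contact_force: [-56.5, -0.3, 16.0]
gripper_width: 0.219
grasp_force: 62.0
```

```bash
python3 b.py; python3 - <<'E'
from h import *
print(state()["contact_force"])
f=grab_frame("scene"); save({"color":cv2.resize(np.clip(f["color"][150:390,190:510].astype(float)*1.5,0,255).astype(np.uint8),(640,480))},"s5")
E
```

```text
10.15 [ 0.40950536  0.02637584 -0.02193259] tool heading -0.0590936886391892 grip in press mm [-213.65892373   -0.3366084 ]
top 0.75 401 0.025892554200912077 ((-121.43428802490234, -0.22915267944335938), (38.65065002441406, 63.01405715942383), 89.71444702148438)
bush_axis 0.82 [-108.7   -0.6   10.8]
scene 0.74 362 0.024757854898616094 ((-139.4064483642578, -1.9036235809326172), (112.7864761352539, 39.95778274536133), 0.14551714062690735)
bush_axis 0.9 [-104.8   -5.1    9.4]
[-42.73183658  -0.99911216  12.20854335]
```

View pics/s5.png

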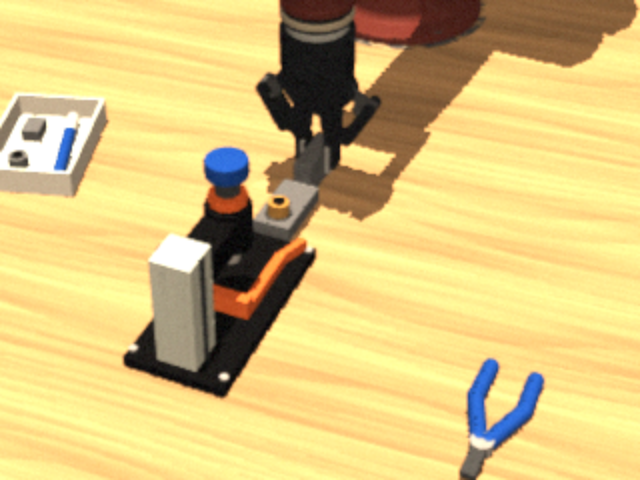

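The bracket's nose has caught on the base's front edge: the head is at (290,205) in the crop, butting the base at (310,250), too low. I'll back off, then raise.

Emit:
jog_arm(motion="0 0.05 0 0 0 0 0;0 0.05 0 -0.02 0 0 0;0 0.05 0 -0.05 0 0 0;0 0.05 0 -0.05 0 0 0;0 0.05 0 -0.05 0 0 0")

```text
time: 11.12
tool_pos: [0.4054, 0.0261, 0.0115]
tool_rot: [0.001, 0.03, 1.0, -0.0]
contact_force: [0.3, 0.5, -1.1]
gripper_width: 0.222
grasp_force: 60.1
```

```bash
python3 b.py; python3 - <<'E'
from h import *
s=state();print(s["contact_force"],s["joint_pos"],s["tool_rot"])
E
```

```text
11.125 [0.40539258 0.02606067 0.01153312] tool heading -0.06015951064257893 grip in press mm [-217.74540514   -0.89783484]
top 0.63 397 0.06133751270897281 ((-137.16073608398438, 0.045623779296875), (77.38032531738281, 38.431148529052734), 0.1550849974155426)
bush_axis 0.74 [-113.     1.4   47.4]
scene 0.58 376 0.06032148495938505 ((-150.00173950195312, -0.8964462280273438), (40.1708984375, 119.16498565673828), 89.27568817138672)
bush_axis 0.88 [-109.7   -2.3   43.6]
[-0.19362406 -0.04253873 -0.9067176 ] [-1.19440769e-01 -3.16903276e-01  2.26676004e+00  1.71389571e-05
  1.19252807e+00 -1.63019054e+00] [-3.93796008e-04  3.00219318e-02  9.99549162e-01  4.33007467e-05]
```

```bash
cat >> b.py <<'E'
    P=np.c_[X[kk],Y[kk]]-N; A=np.c_[P@d,P@n,np.ones(kk.sum())]; z=Z[kk]
    for _ in range(3):
        co_=np.linalg.lstsq(A,z,rcond=None)[0]; e=abs(A@co_-z)<.0025; A,z=A[e],z[e]
    print("slope x,y",co_[:2].round(4),"z mean",z.mean().round(4),"at x",A[:,0].mean().round(4))
E
python3 b.py
```

```text
11.425 [0.40406812 0.02624451 0.01036886] tool heading -0.06005290085637752 grip in press mm [-219.0785052    -0.79374104]
top 0.86 443 0.05994167292165975 ((-137.95040893554688, -0.1271991729736328), (39.62115478515625, 79.5954360961914), 89.19161987304688)
bush_axis 0.86 [-117.6   -1.6   47. ]
slope x,y [0.0297 0.0021] z mean 0.06 at x -0.1469
scene 0.58 330 0.059714490648250906 ((-147.258056640625, -1.1918907165527344), (112.2857894897461, 40.19015884399414), 0.31547823548316956)
bush_axis 0.55 [-109.6   -1.    45.4]
slope x,y [ 0.0162 -0.0144] z mean 0.0598 at x -0.1426
```

Emit:
jog_arm(motion="0 -0.03 0 0 0 0 0;0 -0.06 0 0 0 0 0;0 -0.06 0 0.025 0 0 0;0 -0.06 0 0.05 0 0 0;0 -0.06 0 0.05 0 0 0")

```text
time: 12.35
tool_pos: [0.4318, 0.0247, -0.0165]
tool_rot: [-0.002, 0.03, 1.0, 0.0]
contact_force: [0.1, 0.6, -1.0]
gripper_width: 0.223
grasp_force: 60.1
```

```bash
python3 b.py; python3 -c "
from h import *
s=state();print(s['contact_force'],s['tool_rot'],s['tool_pos'])"
```

```text
12.35 [ 0.43175574  0.02469445 -0.01649629] tool heading -0.060052829848242714 grip in press mm [-191.34776146   -0.68075201]
top 0.62 350 0.03322090267836164 ((-106.15156555175781, 0.4476318359375), (39.620147705078125, 72.29373168945312), 89.94161987304688)
slope x,y [0.0328 0.0013] z mean 0.0332 at x -0.1129
scene 0.67 266 0.0334957315053932 ((-121.14505004882812, -1.2014617919921875), (123.04678344726562, 41.998008728027344), 2.766355514526367)
bush_axis 0.66 [-84.   -1.8  20.8]
slope x,y [-0.0032 -0.0372] z mean 0.0336 at x -0.117
[ 1.05032431 -0.77913417 -1.39225481] [ 4.81082860e-04  3.00027843e-02  9.99549699e-01 -3.48761616e-05] [ 0.43464972  0.02438068 -0.01378907]
```

Emit:
jog_arm(motion="0 -0.025 0 0.003 0 0 0;0 -0.05 0 0.003 0 0 0;0 -0.075 0 0.003 0 0 0;0 -0.1 0 0.003 0 0 0;0 -0.1 0 0.003 0 0 0")

```text
time: 13.28
tool_pos: [0.4854, 0.0213, -0.0155]
tool_rot: [0.0, 0.03, 1.0, -0.0]
contact_force: [0.5, 0.4, -1.4]
gripper_width: 0.223
grasp_force: 60.1
```

```bash
python3 b.py; python3 -c "
from h import *
s=state();print(s['contact_force'],s['tool_rot'],s['tool_pos'])"
```

```text
13.275 [ 0.48539915  0.02126798 -0.01553755] tool heading -0.060058615032475615 grip in press mm [-137.59541947   -0.88438884]
top 0.69 242 0.03428927761261258 ((-46.0003776550293, -0.0057926177978515625), (39.677677154541016, 58.30587387084961), 88.70559692382812)
bush_axis 0.78 [-32.    1.1  20.8]
slope x,y [ 0.0196 -0.0057] z mean 0.0344 at x -0.0533
scene 0.87 346 0.0333653347829157 ((-66.11471557617188, 3.660045623779297), (109.0213851928711, 37.45432662963867), 12.988240242004395)
bush_axis 0.84 [-30.6  -3.3  17.3]
slope x,y [ 0.0301 -0.0126] z mean 0.0334 at x -0.0654
[-0.04443786 -0.10070337 -1.2271023 ] [-1.93270027e-04  2.99951525e-02  9.99550025e-01  1.46624264e-05] [ 0.48373674  0.02147257 -0.01589549]
```

Emit:
jog_arm(motion="0 0 0 0.004 0 0 0;0 -0.015 0 0.004 0 0 0;0 -0.03 0 0.004 0 0 0;0 -0.045 0 0.004 0 0 0;0 -0.045 0 0.004 0 0 0")

```text
time: 14.2
tool_pos: [0.5075, 0.0199, -0.0175]
tool_rot: [0.0, 0.03, 1.0, -0.0]
contact_force: [-0.4, -0.9, -1.4]
gripper_width: 0.224
grasp_force: 60.1
```

```bash
python3 b.py; python3 -c "
from h import *
s=state();print(s['contact_force'],s['tool_rot'],s['tool_pos'])"
```

```text
14.2 [ 0.50754751  0.01994348 -0.01753712] tool heading -0.06005175130821774 grip in press mm [-115.40749016   -0.87839451]
top 0.72 144 0.03230269492313831 ((-28.766326904296875, 0.4107189178466797), (39.062713623046875, 33.95720291137695), 88.60467529296875)
bush_axis 0.68 [-10.6  -3.1  18.3]
slope x,y [-0.0101 -0.0006] z mean 0.0325 at x -0.0315
scene 0.96 349 0.031206239847582862 ((-45.654212951660156, 3.029599189758301), (33.34318923950195, 116.81513977050781), 88.82583618164062)
bush_axis 0.71 [-8.9 -1.3 16.3]
slope x,y [0.0163 0.008 ] z mean 0.0314 at x -0.0433
[ 0.00730807  0.62699734 -0.78088772] [-1.69981841e-04  3.00214324e-02  9.99549241e-01  1.24064519e-05] [ 0.50638416  0.02009377 -0.01786788]
```

Emit:
jog_arm(motion="0 -0.006 0 0 0 0 0;0 -0.012 0 0 0 0 0;0 -0.016 0 0 0 0 0;0 -0.019 0 0 0 0 0;0 -0.019 0 0 0 0 0")

```text
time: 15.12
tool_pos: [0.5165, 0.0195, -0.0175]
tool_rot: [0.0, 0.03, 1.0, -0.0]
contact_force: [-0.7, 0.5, 1.5]
gripper_width: 0.221
grasp_force: 60.3
```

Emit:
jog_arm(motion="0 -0.0015 0 0 0 0 0;0 -0.003 0 0 0 0 0;0 -0.0045 0 0 0 0 0;0 -0.006 0 0 0 0 0;0 -0.006 0 0 0 0 0")

```text
time: 15.75
tool_pos: [0.5192, 0.0193, -0.0174]
tool_rot: [-0.0, 0.03, 1.0, 0.0]
contact_force: [-3.2, 0.3, 5.8]
gripper_width: 0.222
grasp_force: 60.8
```

Emit:
jog_arm(motion="0 -0.001 0 0 0 0 0;0 -0.002 0 0 0 0 0;0 -0.003 0 0 0 0 0;0 -0.004 0 0 0 0 0;0 -0.004 0 0 0 0 0")

```text
time: 16.38
tool_pos: [0.5209, 0.0192, -0.0173]
tool_rot: [-0.001, 0.03, 1.0, 0.0]
contact_force: [-5.4, 0.5, 8.4]
gripper_width: 0.225
grasp_force: 61.2
```

```bash
python3 b.py
```

```text
16.375 [ 0.52085147  0.01922703 -0.01729662] tool heading -0.05998187169515703 grip in press mm [-102.08450433   -0.79579724]
top 0.45 83 0.03250832128809433 ((-20.25286102294922, 0.40461158752441406), (39.55390548706055, 16.85505485534668), 87.13750457763672)
bush_axis 0.48 [ 1.   0.6 15.8]
slope x,y [0.0008 0.0012] z mean 0.0324 at x -0.0212
scene 0.58 282 0.032061672417667 ((-32.74749755859375, 5.455500602722168), (28.034318923950195, 114.3249740600586), 88.38566589355469)
bush_axis 0.73 [ 9.2 -5.  15.6]
slope x,y [ 0.0409 -0.0182] z mean 0.0321 at x -0.0251
```

Emit:
jog_arm(motion="60 0.002 0 0 0 0 0;60 0.002 0 0 0 0 0;60 0.002 0 0 0 0 0;60 0.002 0 0 0 0 0;60 0.002 0 0 0 0 0")

```text
time: 17.3
tool_pos: [0.5202, 0.0192, -0.0178]
tool_rot: [0.0, 0.03, 1.0, -0.0]
contact_force: [-0.5, 0.3, 0.8]
gripper_width: 0.602
grasp_force: 0.0
```

```bash
python3 b.py; python3 - <<'E'
from h import *
f=grab_frame("scene"); g=grab_frame("wrist")
save({"color":np.clip(np.hstack([cv2.resize(f["color"][170:350,200:400],(400,360)),cv2.resize(g["color"],(400,360))]).astype(float)*1.6,0,255).astype(np.uint8)},"s6")
E
```

```text
17.3 [ 0.52018126  0.01924485 -0.01779759] tool heading -0.06000444832206738 grip in press mm [-102.75458104   -0.81819466]
top 0.64 143 0.029673440516524652 ((-20.19571304321289, 0.11845016479492188), (22.19198989868164, 38.3280143737793), 5.055046558380127)
bush_axis 0.5 [ 1.2 -1.4 14.5]
slope x,y [-0.0976 -0.0173] z mean 0.0297 at x -0.0208
scene 0.57 334 0.029257975333463526 ((-48.26413345336914, 6.200127601623535), (31.387483596801758, 142.48980712890625), 86.10298919677734)
bush_axis 0.79 [ 1.8 -3.7 14.3]
slope x,y [-0.0084 -0.0035] z mean 0.0293 at x -0.0269
```

View pics/s6.png

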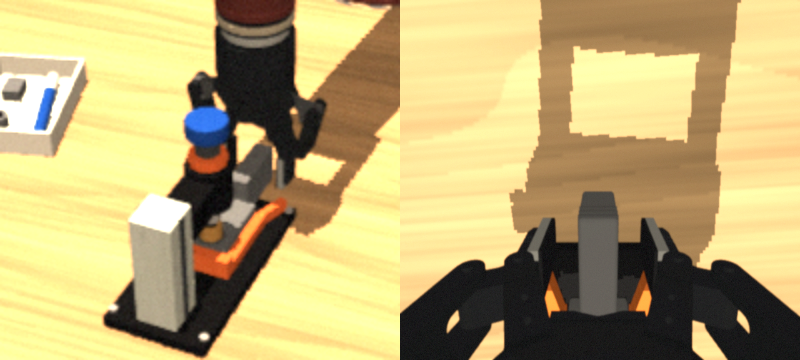

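The scene shows the bracket flat between the guides with its bush at (212,230), and the wrist view shows the stem free between open fingers. I'll measure the stem tail to see whether it is home.

```bash
cat > t.py <<'E'
from h import *
s=state(); h=-.06; N=np.array([.6228,.0139]); d=np.array([np.cos(h),np.sin(h)]); n=np.array([-d[1],d[0]])
for c in("wrist","top"):
    P=pts(grab_frame(c),np.ones((480,640),bool)); w=P[:,:2]-N; L=np.c_[w@d,w@n,P[:,2]]*1000
    k=(abs(L[:,2]-52)<3)&(abs(L[:,1])<25)&(L[:,0]<-60)&(L[:,0]>-150)
    Q=L[k]; print(c,k.sum(),np.median(Q,0),"tail",np.percentile(Q[:,0],[0,.5,2,50]),cv2.minAreaRect(Q[:,:2].astype(np.float32)))
print(s["time"],s["tool_pos"],s["contact_force"])
E
python3 t.py
```

```text
wrist 8146 [-102.73478462   -0.26089391   51.92132551] tail [-123.77953489 -123.17146941 -122.75448952 -102.73478462] ((-100.12725067138672, 7.274103164672852), (35.422359466552734, 47.256980895996094), 89.90767669677734)
  return _methods._mean(a, axis=axis, dtype=dtype,
  ret = um.true_divide(
Traceback (most recent call last):
  File "t.py", line 6, in <module>
    Q=L[k]; print(c,k.sum(),np.median(Q,0),"tail",np.percentile(Q[:,0],[0,.5,2,50]),cv2.minAreaRect(Q[:,:2].astype(np.float32)))
                                                  ~~~~~~~~~~~~~^^^^^^^^^^^^^^^^^^^^
IndexError: index -1 is out of bounds for axis 0 with size 0
```

Emit:
jog_arm(motion="0 0 0 0 0 0 0;0 0 0 0 0 0 0;0 0 0 0 0 0 0;0 -0.002 0 0 0 0 0;0 -0.002 0 0 0 0 0")

```text
time: 18.42
tool_pos: [0.5202, 0.0192, -0.0176]
tool_rot: [-0.001, 0.03, 1.0, -0.0]
contact_force: [-6.1, 0.5, 6.0]
gripper_width: 0.225
grasp_force: 60.0
```

Emit:
jog_arm(motion="0 -0.001 0 0 0 0 0;0 -0.002 0 0 0 0 0;0 -0.003 0 0 0 0 0;0 -0.004 0 0 0 0 0;0 -0.004 0 0 0 0 0")

```text
time: 19.05
tool_pos: [0.5199, 0.0193, -0.0176]
tool_rot: [-0.004, 0.03, 1.0, 0.0]
contact_force: [-14.3, 0.1, 14.7]
gripper_width: 0.222
grasp_force: 61.1
```

Emit:
jog_arm(motion="60 0 0 0 0 0 0;60 0 0 0 0 0 0;60 0 0 0 0 0 0;60 0 0 0 0 0 0;60 0 0 -0.05 0 0 0")

```text
time: 19.68
tool_pos: [0.5209, 0.0193, 0.0052]
tool_rot: [-0.003, 0.03, 1.0, 0.0]
contact_force: [-0.2, 0.1, -0.1]
gripper_width: 0.603
grasp_force: 0.0
```

Emit:
jog_arm(motion="60 0 0 -0.08 0 0 0;60 0.02 0 -0.16 0 0 0;60 0.02 0 -0.24 0 0 0;60 0.02 0 -0.32 0 0 0;0 0.02 0 -0.38 0 0 0")

```text
time: 20.3
tool_pos: [0.5137, 0.0196, 0.1995]
tool_rot: [0.001, 0.03, 1.0, -0.0]
contact_force: [-0.1, -0.1, -0.1]
gripper_width: 0.405
grasp_force: 0.0
```

```bash
sed -i 's/("wrist","top")/("wrist",)/' t.py; python3 t.py; python3 b.py; python3 - <<'E'
from h import *
P=pts(grab_frame("top"),np.ones((480,640),bool)); k=(abs(P[:,2]-.163)<.006)&(np.hypot(P[:,0]-.623,P[:,1]-.014)<.03)
print("cap",np.median(P[k],0),cv2.minAreaRect((P[k][:,:2]*1000).astype(np.float32)))
plan([.6228,.0139,.1385],-.06)
E
```

```text
wrist 1696 [-9.28491511e+01 -2.74563357e-02  5.19024071e+01] tail [-122.81294294 -122.6163588  -121.89810259  -92.84915109] ((-91.43534088134766, -0.5051021575927734), (62.72409439086914, 19.869234085083008), 0.39200013875961304)
20.3 [0.51371506 0.01959738 0.1994851 ] [-0.05307419 -0.13019902 -0.13405512]
20.35 [0.5159079  0.01942108 0.20400415] tool heading -0.059956526675723064 grip in press mm [-107.03081888   -0.89853316]
top none
scene 0.95 0 0 
bush_axis 0.86 [ 5.6 -3.2  8.5]
slope x,y [0. 0.] z mean nan at x nan
cap [0.6232612  0.01363936 0.16243292] ((624.4302368164062, 13.553976058959961), (35.81497573852539, 38.16984558105469), 1.035791039466858)
t 20.65 at [0.512  0.0198 0.195 ] F [-0.03 -0.65 -1.25] shift [-0.2222  0.0016  0.1121] turn [ 0.0001 -0.0024 -0.    ]b.py:18: RuntimeWarning: Mean of empty slice.
  print("slope x,y",co_[:2].round(4),"z mean",z.mean().round(4),"at x",A[:,0].mean().round(4))
  ret = ret.dtype.type(ret / rcount)
```

Emit:
jog_arm(motion="0 -0.08 0.0016 0 0 0 0;0 -0.16 0.0016 0 0 0 0;0 -0.222 0.0016 0 0 0 0;0 -0.222 0.0016 0.07 0 0 0;0 -0.222 0.0016 0.09 0 0 0")

```text
time: 21.28
tool_pos: [0.6216, 0.014, 0.1474]
tool_rot: [-0.004, 0.03, 1.0, 0.0]
contact_force: [-0.6, -0.4, -0.5]
gripper_width: -0.001
grasp_force: 0.0
```

```bash
python3 - <<'E'
from h import *
plan([.6228,.0139,.1215],-.06)
plan([.6228,.0139,.1215],-.06)
s=state()["tool_pos"]; q=state()["tool_rot"];R=Ro.from_quat([q[1],q[2],q[3],q[0]])
P=pts(grab_frame("wrist"),np.ones((480,640),bool)); L=R.inv().apply(P-s)
k=(abs(L[:,1])<.02)&(abs(L[:,0])<.03)&(P[:,2]>.172); print("tip z",np.sort(P[k][:,2])[[0,5,20,60]])
print(state()["gripper_width"])
E
```

```text
t 21.275 at [0.6216 0.014  0.1474] F [-0.64 -0.41 -0.53] shift [-0.0029 -0.0001  0.0518] turn [ 0.0002 -0.0052 -0.    ]
t 21.275 at [0.6216 0.014  0.1474] F [-0.64 -0.41 -0.53] shift [-0.0029 -0.0001  0.0518] turn [ 0.0002 -0.0052 -0.    ]
tip z [0.18965152 0.19004489 0.19066881 0.19205192]
-0.0006570217608088969
```

Emit:
jog_arm(motion="0 -0.001 0 0.015 0 0 0;0 -0.001 0 0.03 0 0 0;0 -0.001 0 0.04 0 0 0;0 -0.001 0 0.044 0 0 0;0 -0.001 0 0.044 0 0 0")

```text
time: 21.95
tool_pos: [0.6245, 0.0138, 0.1304]
tool_rot: [0.0, 0.03, 1.0, -0.0]
contact_force: [0.3, -0.6, 0.2]
gripper_width: 0.0
grasp_force: 0.0
```

Emit:
jog_arm(motion="0 0 0 0.002 0 0 0;0 0 0 0.004 0 0 0;0 0 0 0.006 0 0 0;0 0 0 0.008 0 0 0;0 0 0 0.008 0 0 0")

```text
time: 22.58
tool_pos: [0.6244, 0.0138, 0.1261]
tool_rot: [-0.0, 0.03, 1.0, -0.0]
contact_force: [0.3, -0.1, 0.1]
gripper_width: -0.004
grasp_force: 0.0
```

Emit:
jog_arm(motion="0 0 0 0.002 0 0 0;0 0 0 0.004 0 0 0;0 0 0 0.006 0 0 0;0 0 0 0.008 0 0 0;0 0 0 0.008 0 0 0")

```text
time: 23.2
tool_pos: [0.6246, 0.0138, 0.1226]
tool_rot: [0.0, 0.03, 1.0, -0.0]
contact_force: [-1.6, 0.4, 4.4]
gripper_width: -0.004
grasp_force: 2.1
```

Emit:
jog_arm(motion="0 0 0 0.003 0 0 0;0 0 0 0.006 0 0 0;0 0 0 0.009 0 0 0;0 0 0 0.012 0 0 0;0 0 0 0.012 0 0 0")

```text
time: 23.82
tool_pos: [0.6247, 0.0138, 0.117]
tool_rot: [0.0, 0.03, 1.0, -0.0]
contact_force: [-2.9, -0.2, 7.6]
gripper_width: 0.004
grasp_force: 3.7
```

Emit:
jog_arm(motion="0 0 0 0.002 0 0 0;0 0 0 0.004 0 0 0;0 0 0 0.006 0 0 0;0 0 0 0.007 0 0 0;0 0 0 0.007 0 0 0")

```text
time: 24.45
tool_pos: [0.6247, 0.0138, 0.1143]
tool_rot: [0.0, 0.03, 1.0, -0.0]
contact_force: [-5.3, 0.1, 10.2]
gripper_width: -0.0
grasp_force: 5.1
```

Emit:
jog_arm(motion="0 0 0 0.002 0 0 0;0 0 0 0.003 0 0 0;0 0 0 0.004 0 0 0;0 0 0 0.005 0 0 0;0 0 0 0.005 0 0 0")

```text
time: 25.08
tool_pos: [0.6247, 0.0138, 0.1119]
tool_rot: [0.0, 0.03, 1.0, -0.0]
contact_force: [-4.7, 0.3, 11.3]
gripper_width: 0.001
grasp_force: 5.4
```

Emit:
jog_arm(motion="0 0 0 0.001 0 0 0;0 0 0 0.002 0 0 0;0 0 0 0.003 0 0 0;0 0 0 0.003 0 0 0;0 0 0 0.003 0 0 0")

```text
time: 25.7
tool_pos: [0.6247, 0.0137, 0.1105]
tool_rot: [0.0, 0.03, 1.0, -0.0]
contact_force: [-6.3, -0.1, 10.7]
gripper_width: -0.001
grasp_force: 5.5
```

Emit:
jog_arm(motion="0 0 0 0.001 0 0 0;0 0 0 0.002 0 0 0;0 0 0 0.002 0 0 0;0 0 0 0.002 0 0 0;0 0 0 0.002 0 0 0")

```text
time: 26.32
tool_pos: [0.6247, 0.0137, 0.1096]
tool_rot: [0.0, 0.03, 1.0, -0.0]
contact_force: [-5.9, 0.8, 11.4]
gripper_width: -0.001
grasp_force: 5.6
```

Emit:
jog_arm(motion="0 0 0 0.001 0 0 0;0 0 0 0.002 0 0 0;0 0 0 0.002 0 0 0;0 0 0 0.002 0 0 0;0 0 0 0.002 0 0 0")

```text
time: 26.95
tool_pos: [0.6248, 0.0137, 0.1086]
tool_rot: [0.0, 0.03, 1.0, -0.0]
contact_force: [-5.9, 0.3, 11.3]
gripper_width: -0.002
grasp_force: 5.7
```

Emit:
jog_arm(motion="0 0 0 0.001 0 0 0;0 0 0 0.002 0 0 0;0 0 0 0.002 0 0 0;0 0 0 0.002 0 0 0;0 0 0 0.002 0 0 0")

```text
time: 27.58
tool_pos: [0.6247, 0.0138, 0.1076]
tool_rot: [0.0, 0.03, 1.0, -0.0]
contact_force: [-5.2, 0.8, 12.4]
gripper_width: 0.001
grasp_force: 5.8
```

Emit:
jog_arm(motion="0 0 0 0.001 0 0 0;0 0 0 0.002 0 0 0;0 0 0 0.002 0 0 0;0 0 0 0.002 0 0 0;0 0 0 0.002 0 0 0")

```text
time: 28.2
tool_pos: [0.6247, 0.0138, 0.1067]
tool_rot: [0.0, 0.03, 1.0, -0.0]
contact_force: [-5.7, 0.1, 12.1]
gripper_width: 0.003
grasp_force: 5.9
```

Emit:
jog_arm(motion="0 0 0 0.001 0 0 0;0 0 0 0.002 0 0 0;0 0 0 0.002 0 0 0;0 0 0 0.002 0 0 0;0 0 0 0.002 0 0 0")

```text
time: 28.82
tool_pos: [0.6247, 0.0138, 0.1057]
tool_rot: [0.0, 0.03, 1.0, -0.0]
contact_force: [-6.3, 0.6, 12.5]
gripper_width: 0.004
grasp_force: 6.0
```

Emit:
jog_arm(motion="0 0 0 0.001 0 0 0;0 0 0 0.002 0 0 0;0 0 0 0.002 0 0 0;0 0 0 0.002 0 0 0;0 0 0 0.002 0 0 0")

```text
time: 29.45
tool_pos: [0.6248, 0.0137, 0.1053]
tool_rot: [0.0, 0.03, 1.0, -0.0]
contact_force: [-7.0, -0.3, 14.3]
gripper_width: 0.003
grasp_force: 7.1
```

Emit:
jog_arm(motion="0 0 0 0.001 0 0 0;0 0 0 0.0015 0 0 0;0 0 0 0.0015 0 0 0;0 0 0 0.0015 0 0 0;0 0 0 0.0015 0 0 0")

```text
time: 30.08
tool_pos: [0.6248, 0.0137, 0.1053]
tool_rot: [0.0, 0.03, 1.0, -0.0]
contact_force: [-8.0, 0.3, 17.4]
gripper_width: 0.0
grasp_force: 8.5
```

Collar found: travel has stopped and the force is rising. A touch more, then hold.

Emit:
jog_arm(motion="0 0 0 0.001 0 0 0;0 0 0 0.001 0 0 0;0 0 0 0.001 0 0 0;0 0 0 0.001 0 0 0;0 0 0 0.001 0 0 0")

```text
time: 30.7
tool_pos: [0.6248, 0.0137, 0.1053]
tool_rot: [0.0, 0.03, 1.0, -0.0]
contact_force: [-9.9, 0.9, 19.1]
gripper_width: 0.001
grasp_force: 9.4
```

Emit:
jog_arm(motion="0 0 0 0 0 0 0;0 0 0 0 0 0 0;0 0 0 0 0 0 0;0 0 0 0 0 0 0;0 0 0 0 0 0 0")

```text
time: 31.32
tool_pos: [0.6248, 0.0137, 0.1052]
tool_rot: [0.0, 0.03, 1.0, -0.0]
contact_force: [-10.5, 0.4, 18.4]
gripper_width: -0.001
grasp_force: 9.4
```

Emit:
jog_arm(motion="0 0 0 0 0 0 0;0 0 0 0 0 0 0;0 0 0 0 0 0 0;0 0 0 0 0 0 0;0 0 0 0 0 0 0")

```text
time: 31.95
tool_pos: [0.6248, 0.0137, 0.1053]
tool_rot: [0.0, 0.03, 1.0, -0.0]
contact_force: [-9.3, 0.4, 18.8]
gripper_width: 0.003
grasp_force: 9.4
```

Emit:
jog_arm(motion="0 0 0 -0.01 0 0 0;0 0 0 -0.02 0 0 0;0 0 0 -0.035 0 0 0;0 0 0 -0.05 0 0 0;0 0 0 -0.1 0 0 0")

```text
time: 32.58
tool_pos: [0.6229, 0.0139, 0.1489]
tool_rot: [-0.002, 0.03, 1.0, 0.0]
contact_force: [-0.4, -0.2, -0.4]
gripper_width: 0.001
grasp_force: 0.0
```

Emit:
jog_arm(motion="0 0 0 -0.1 0 0 0;0 0.1 0 -0.1 0 0 0;0 0.2 0 -0.1 0 0 0;0 0.3 0 -0.1 0 0 0;0 0.3 0 -0.1 0 0 0")

```text
time: 33.2
tool_pos: [0.472, 0.0232, 0.1997]
tool_rot: [-0.001, 0.03, 1.0, 0.0]
contact_force: [1.1, 0.9, 0.6]
gripper_width: -0.0
grasp_force: 0.0
```

```bash
python3 - <<'E'
from h import *
h=-.06; N=np.array([.6228,.0139]); d=np.array([np.cos(h),np.sin(h)]); n=np.array([-d[1],d[0]])
f=grab_frame("scene"); save({"color":cv2.resize(np.clip(f["color"][170:350,200:400].astype(float)*1.6,0,255).astype(np.uint8),(600,540))},"s7")
P=pts(grab_frame("top"),np.ones((480,640),bool)); k=(abs(P[:,2]-.163)<.012)&(np.hypot(P[:,0]-.623,P[:,1]-.014)<.025)
print("cap",k.sum(),np.median(P[k],0))
for c in ("top","scene","wrist"):
  if c=="wrist": grab_frame(c)
  for o in place_of(c,"bush_axis")[:1]: v=np.array(o["at"]); w=v[:2]-N; print(c,o["p"],np.round([w@d*1000,w@n*1000,v[2]*1000],1))
s=state(); print(s["time"],s["tool_pos"],s["contact_force"])
E
```

```text
cap 344 [0.62228124 0.01362696 0.16233808]
scene 0.92 [ 5.6 -2.  11.7]
33.5 [0.47575364 0.02261683 0.20152069] [ 0.39941294 -0.53049871 -0.04487711]
```

View pics/s7.png

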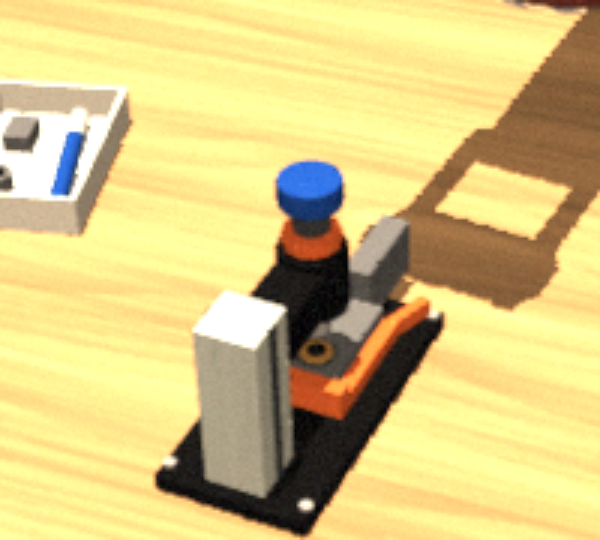

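The picture shows the ram cap up at (310,190), the bush pressed low at (317,352), and the bracket flat against the stop. Everything is clear, so I'm handing in.

```bash
python3 -c "
from h import *
print(job_done())"
```

```text
the job is handed in; nothing more can be done
None
```

I handed the job in at about 33.5 s: the bracket is home in the press, the bush was pressed to the collar with the highest reading at about 22 N (held over 1 s), and the ram is back up; no verdict came back.

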